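# Slide the yarn-length counter into the cone winder

### The arm

A 7-joint arm with a two-finger parallel gripper is mounted at the origin on the work surface. World frame = base frame: x ahead of the robot, y to its left, z up, the work surface at z = 0. Lengths are in m, angles in rad, forces in N, time in s.
With the tool pointing down it reaches from about 0.425 to 0.925 m from the base axis. Payload 6.8 kg.
Tool frame: the origin (TCP) lies midway between the tips of the shut fingers; the grasp point (between the pads) lies bot.grip_depth behind it (bot.grip_depth is the distance from the TCP to the grasp point, in m); z points along the fingers, y is the line along which they close (so a half turn about z gives the same grasp; the last joint's range is limited). The gripper opens to 85 mm and grips with 20 to 120 N. Pads are 22 mm wide; open, the fingers measure 114 mm over their backs; the gripper's body (76 mm by 85 mm) begins 54 mm behind the grasp point. The pads swing forward as they close: fully open they stand 13 mm farther back than shut.
Start: joints at [-1.225, 0.477, 0.022, 1.555, -0.011, 1.109, -0.083], TCP at [0.296, 0.607, 0.231] pointing down, gripper open.
Joint ranges: [-2.96, 2.96], [-0.34, 2.1], [-1.41, 1.46], [0.24, 2.44], [-1.37, 4.51], [0.17, 1.92], [-2.96, 2.96]. Speed limits (rad/s): [2.39, 2.39, 3.14, 3.14, 3.14, 3.14, 3.14].

### API

Orientations are given as a unit quaternion [w, x, y, z].
In Python, from rig import bot gives the robot as it stands.
- The arm moves only by the tool drive_effector, called after "Request:" as name([rows], argument=value, ...), one row to a line, values as JSON. Schema: {"type":"object","properties":{"deltas":{"type":"object","properties":{"plan":{"type":"array","items":{"type":"array","items":{"type":"number"},"minItems":7,"maxItems":7},"minItems":1,"maxItems":12}},"additionalProperties":false,"required":["plan"]},"only":{"type":"string"},"quiet":{"type":"boolean"},"lines":{"type":"string"}},"required":["deltas"],"additionalProperties":false}. deltas is an object whose key "plan" holds a list of rows, 1 to 12 of them, each of 7 numbers: dx, dy, dz in shares of 40 cm (1.0 is 40 cm), then a rotation vector rx, ry, rz in fractions of the full range, 1 being pi/2 rad, then the finger opening in m; each row is the pose to reach, as a shift and turn from the pose commanded when the call began, along the tool's axes at that moment; what a row does not reach only later rows make up. A row lasts 1/12 s, in which the tool goes at most 0.0417 m and 0.125 rad, less where a joint would pass 70% of its speed; a pose out of reach is approached as far as the arm can. The fingers move at their own pace and stop on an object; the grip force is fixed at half the most. Time passes only in rows, so rows that do not move let the fingers close. The tool returns the time, the measured TCP pose, the force, the opening and the grip force at its end. only (a regular expression) keeps the lines of the reply that match it, lines (a string "A,B") keeps lines A to B, and quiet returns only ok. No shift or turn number may pass 1 either way. Input that does not fit is refused with a message, and nothing moves.
- bot.get_state(): the state, without advancing time (a new reading comes with each control period).
- bot.capture(name): name is "scene" or "top" or "wrist"; returns the picture (384x512x3 uint8, red, green, blue); there is no depth.
- bot.camera_info(name): a dict with "camera_matrix" (3x3 intrinsics, pixels), "k1" (the pictures are not rectified: a ray, as slopes to the right and down, at radius r is drawn at 1 + k1 r^2 times it, then the intrinsics apply), "rvec" (rotation vector, rad) and "tvec" (3), from world to camera coordinates, as OpenCV has them. Camera axes: x right, y down, z forward; pixel columns grow to the right and rows downward; lengths in m; the calibration is good to about 2 mm. A picture is of the moment at which its call begins: read the wrist's pose just before it. camera_info takes no time and is no camera call; for the wrist camera it gives the pose at the moment of the call.
- bot.finish_job(): hands the job in; it is judged then, once.
The state is a dict: "time": time; "joints": joint angles; "joint_velocities": joint speeds; "joint_torque": joint torques, N m; "tcp_pos": TCP position; "tcp_rot": TCP orientation; "wrist_force": force on the tool from outside, world axes, zero at the start; "torque": the same for the moment, N m; "grip_width": finger opening in m; "grasp_force": force on a finger pad.
Only numpy, scipy, OpenCV 4.12 (cv2) and the standard library are available. Lean on these libraries where they do the work, as an engineer would, in place of code of your own. Each camera call takes 0.05 s, during which the arm holds its last target. There are 200 camera calls.

### The job

Take the grey yarn-length counter out of its rack, lifting it by the nose that sticks out, lay it upright on the bare table top and let go; then take it again by its head and slide it nose first into the winder's track, from the track's open end, until it is fully home. It is delicate: grip it lightly (a grip of 60 N at most) and never force or ram it against the winder. Leave everything else on the table standing where it is.

Things in the scene. Friction and masses are not known exactly. Their poses are not given: they have to be found in the camera images.
- counter: Grey plastic yarn-length counter, 155 mm long, about 0.2 kg. Origin: on its underside, mid-width, at the shoulder where head meets runner; +x to the nose, z up. Head: x -55 to 0 mm. Runner: x 0 to +100 mm, an upside-down T in section: foot 44 mm wide, 6 mm thick; on it a spine 32 mm wide, its top 34 mm above the underside. Centre of mass about 10 mm ahead of the origin. Lies flat.
- counter_head (a point): Centre of the head, the end with ribbed sides and a dark display on top: a block 55 mm long, 46 mm wide, 40 mm high. This point is 28 mm behind the shoulder, 20 mm above the underside.
- counter_nose (a point): Point in the spine 71 mm ahead of the shoulder, 24 mm above the underside, a good place to grip the nose. Seen from above the nose is round: the spine's sides are straight up to 84 mm ahead of the shoulder, the foot's up to 78 mm; both end at 100 mm.
- rack: Fixed white trough, open on top, 6 mm thick floor, in which the counter lies at first. Origin on the table under the counter's shoulder, +x to the nose. Walls 8 mm thick, 52 mm high, 50 mm apart, x -67 to +52 mm, closed at the head end, open at the other, where 48 mm of the nose stick out. Fingers cannot get in beside the counter; it lifts straight up and out.
- winder: Fixed white electric cone winder, yarn cone on top. Origin: on the table, mid-width, at the open mouth of its aluminium track; +x is the way in, z up. Track: 75 mm wide, floor at z = 10 mm; slot for the foot 49 mm wide, z 10 to 19 mm; above it two lips, z 19 to 25 mm, leave a gap of 37 mm for the spine. No catch, plain sliding.
- winder_home (a point): Where the counter's origin lies when it is fully home, its shoulder touching the lips at the mouth: on the track floor, mid-width, at the mouth, 10 mm above the table. The counter's axes are then parallel to the winder's and its head stays outside the track.
- winder_cover (a point): Middle of the lower front edge of the winder's body where it bridges the track: 45 mm inside the mouth, 56 mm above the table. From here on, 200 mm deep and 165 mm wide, the body covers the track; its top is 106 mm high and the cone on it reaches 270 mm.
- cone_a: Loose small cone of yarn, 70 mm across at the foot, 110 mm high, standing beyond the head end of the rack. Origin: centre of its underside.
- cone_b: Loose cone of yarn, 100 mm across at the foot, 150 mm high, standing beside the rack on its outer (left) side. Origin: centre of its underside.
- core: Loose empty cardboard cone, 64 mm across at the foot, 150 mm high, standing beside the winder. Origin: centre of its underside.
- tin: Loose round tin, 72 mm across, 60 mm high, standing off the line of the track, in front of its mouth on the far side. Origin: centre of its underside.

How it is judged:
By the outcome, as a careful person would: the job done as asked, in the order asked, and still so for the second after the job is handed in, with the robot touching nothing.
It also fails if it takes over 58 s, if anything falls off the work surface, if the arm or the gripper's body presses on something with over 40 N, if the wrist force passes 120 N, or if a joint passes its speed limit or range.

## Working session

There is one attempt and no reset: what is moved stays moved. The work goes in short steps, Python scripts to look and compute and a tool call to move; the robot and the scene stay as the last step left them, time stands still between calls to the robot, and variables do not carry over. Pictures are saved under pics/ and viewed, at most 12 in all, crops included, and the job is handed in when it is done.

```bash
ls; mkdir -p pics; python3 - <<'E'
from rig import bot
import cv2
print(bot.get_state(), bot.grip_depth)
for n in ("scene","top"):
    i=bot.camera_info(n); print(n,i)
    cv2.imwrite(f"pics/{n}0.png",cv2.cvtColor(bot.capture(n),cv2.COLOR_RGB2BGR))
E
```

```text
pics
rig.py
{'time': 0.0, 'joints': array([-1.22510865,  0.47781963,  0.0223292 ,  1.5564893 , -0.01153133,
        1.10926533, -0.08308645]), 'joint_velocities': array([ 0.0021463 ,  0.00105219, -0.00111426, -0.0001926 , -0.00133676,
        0.00064718,  0.00123267]), 'joint_torque': array([ 1.56475317e-04, -5.96471000e+01,  1.60806734e+00, -2.81188631e+01,
        1.25275698e-02,  9.50299582e-03,  2.82631220e-06]), 'tcp_pos': array([0.29563737, 0.6061422 , 0.23029642]), 'tcp_rot': array([-1.56534181e-04,  2.24937284e-01,  9.74372803e-01, -9.13731633e-04]), 'wrist_force': array([0.60417402, 0.20558043, 0.04508479]), 'torque': array([ 0.00157071, -0.04169471, -0.03941494]), 'grasp_force': 0.0, 'grip_width': 0.0851639017804079} 0.0187
scene {'camera_matrix': array([[357.39013232,   0.        , 250.31958968],
       [  0.        , 357.39013232, 190.17004438],
       [  0.        ,   0.        ,   1.        ]]), 'k1': -0.060318881125453985, 'rvec': array([ 1.31268148,  2.24023619, -0.91503036]), 'tvec': array([ 0.17672988, -0.36313674,  1.29917682])}
top {'camera_matrix': array([[415.85324423,   0.        , 253.58497505],
       [  0.        , 415.85324423, 192.49138739],
       [  0.        ,   0.        ,   1.        ]]), 'k1': 0.020914376656614594, 'rvec': array([ 2.16451575, -2.15311937,  0.08113009]), 'tvec': array([0.13495877, 0.58675024, 1.12933801])}
```

View pics/top0.png

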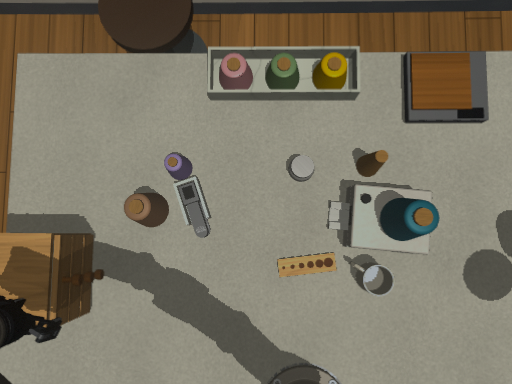

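View pics/scene0.png

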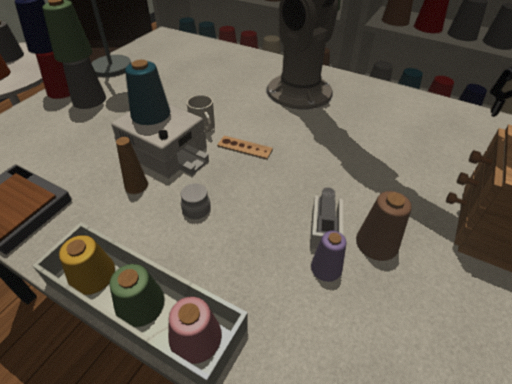

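The top view shows the rack with the counter near pixel (192,205), its nose pointing down and to the right. The winder is at about (390,215) with its track mouth facing left at (330,214). The tin is at (302,167), the core at (372,162), cone_a at (177,165) and cone_b at (147,208). The scene view shows the same layout.

```bash
cat > h.py <<'E'
import numpy as np, cv2
from rig import bot
from scipy.spatial.transform import Rotation as R
def cam(n):
    i=bot.camera_info(n); return i["camera_matrix"],np.array([i["k1"],0,0,0,0]),cv2.Rodrigues(i["rvec"])[0],i["tvec"]
def ray(c,uv):
    K,d,Rm,t=c
    p=cv2.undistortPoints(np.array(uv,float).reshape(-1,1,2),K,d)[:,0]
    return -Rm.T@t, np.c_[p,np.ones(len(p))]@Rm
def onz(c,uv,z):
    o,r=ray(c,uv); z=np.broadcast_to(z,len(r)); return o+r*((z-o[2])/r[:,2])[:,None]
def proj(c,P):
    K,d,Rm,t=c; return cv2.projectPoints(np.array(P,float).reshape(-1,1,3),cv2.Rodrigues(Rm)[0],t,K,d)[0][:,0]
def tool():
    s=bot.get_state(); q=s["tcp_rot"]; return s["tcp_pos"],R.from_quat([q[1],q[2],q[3],q[0]])
def shot(n,name):
    c=cam(n); im=cv2.cvtColor(bot.capture(n),cv2.COLOR_RGB2BGR); cv2.imwrite(f"pics/{name}.png",im); return c,im
E
python3 - <<'E'
from h import *
im=cv2.imread("pics/top0.png")
a=cv2.resize(im[165:245,160:240],None,fx=5,fy=5,interpolation=cv2.INTER_CUBIC)
b=cv2.resize(im[175:255,315:395],None,fx=5,fy=5,interpolation=cv2.INTER_CUBIC)
cv2.imwrite("pics/crop0.png",np.hstack([a,b]))
c=cam("top"); print(onz(c,[[192,205],[330,214],[302,167],[372,162],[177,165],[147,208]],0.04))
print("cam",ray(c,[[0,0]])[0])
E
```

```text
[[ 0.54962573  0.30811581  0.04      ]
 [ 0.52675902 -0.07193954  0.04      ]
 [ 0.65677507  0.00385645  0.04      ]
 [ 0.67114452 -0.18900928  0.04      ]
 [ 0.66149797  0.35254692  0.04      ]
 [ 0.54072964  0.43294133  0.04      ]]
cam [0.47097364 0.10959169 1.18493356]
```

View pics/crop0.png

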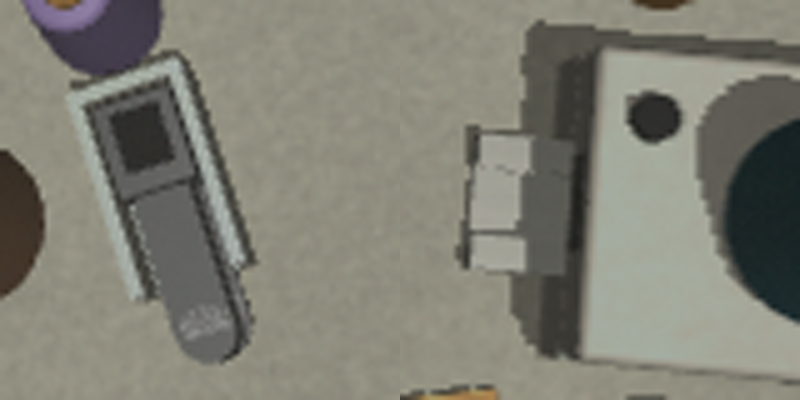

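The crops show the rack's top corners at (70,95), (180,53), (142,300) and (255,262), with the nose tip at about (210,362). The winder body's front top corners are at (600,48) and (583,358), and the track mouth's lip corners are at (480,130) and (468,268).

```bash
python3 - <<'E'
from h import *
c=cam("top")
def px(x,y,ox,oy): return [ox+(x+.5)/5-.5, oy+(y+.5)/5-.5]
rk=onz(c,[px(x,y,160,165) for x,y in[(70,95),(180,53),(142,300),(255,262)]],.052)
print(rk); h=(rk[0]+rk[1])/2; t=(rk[2]+rk[3])/2; d=t-h; print("len",np.linalg.norm(d),"w",np.linalg.norm(rk[0]-rk[1]),np.linalg.norm(rk[2]-rk[3]))
yaw=np.arctan2(d[1],d[0]); u=np.array([np.cos(yaw),np.sin(yaw)]); o=((h+t)/2)[:2]+u*.0075; print("rack o",o,"yaw",yaw)
nt=onz(c,[px(210,362,160,165)],.04)[0]; print("nosetip",nt, "pred",o+u*.1)
b=onz(c,[px(200,48,315,175),px(183,358,315,175)],.106); print("body",b,np.linalg.norm(b[0]-b[1]))
e=b[0]-b[1]; 
# x-axis of winder: right in image = -y world
n=np.array([e[1],-e[0]]);n/=np.linalg.norm(n); print("winder yaw",np.arctan2(n[1],n[0]))
print("mouth from body",b.mean(0)[:2]-n*.045)
m=onz(c,[px(80,130,315,175),px(68,268,315,175)],.025); print("mouth",m,m.mean(0),np.linalg.norm(m[0]-m[1]))
e=m[0]-m[1];print(np.arctan2(-e[0],e[1]))
p,r=tool(); print(p,r.as_matrix())
i=bot.camera_info("wrist");print(i, -cv2.Rodrigues(i["rvec"])[0].T@i["tvec"])
E
```

```bash
python3 - <<'E'
from h import *
p,r=tool()
for n in("top","scene"):
    c=cam(n); print(n,proj(c,[p,p+[0,0,.1],p+[0,0,.2]]))
c=cam("scene");ct=cam("top")
print("cam wrist axis",cam("wrist")[2][2], "tool z",r.as_matrix()[:,2])
for z in(0,.1,.2,.3,.4): print(z, onz(ct,[[93,235],[98,274],[92,300]],z)[:,:2].ravel(), proj(c,onz(ct,[[93,235],[98,274],[92,300]],z)).ravel())
shot("wrist","w0")
E
```

```text
top [[ 43.10088264 310.9776172 ]
 [ 16.74011169 320.21589151]
 [-16.84830508 331.99825007]]
scene [[509.61146656 130.60743372]
 [533.81258166  89.75224432]
 [561.66723658  41.16526943]]
cam wrist axis [ 0.23968502 -0.11863384 -0.96357517] tool z [-6.34894199e-04 -1.55683983e-03 -9.99998587e-01]
0 [0.46538286 0.59621004 0.35597722 0.57684068 0.28413195 0.59032832] [453.03209067 248.07531449 450.92830646 213.76762514 459.75439412
 197.62076392]
0.1 [0.46585468 0.55514289 0.36568211 0.53740817 0.29990006 0.54975755] [452.26598403 213.46894931 450.040928   182.36145557 458.70441125
 167.79598352]
0.2 [0.4663265  0.51407575 0.37538699 0.49797567 0.31566818 0.50918679] [451.06182319 173.01521277 448.75364604 145.68045205 457.23964877
 132.96541204]
0.3 [0.46679832 0.47300861 0.38509187 0.45854316 0.33143629 0.46861602] [449.21736268 125.35629848 446.88658545 102.46908481 455.17846003
  91.92273586]
0.4 [0.46727015 0.43194147 0.39479676 0.41911066 0.34720441 0.42804526] [446.41756531  68.81869875 444.1588853   51.14856178 452.23790694
  43.13698685]
```

View pics/w0.png

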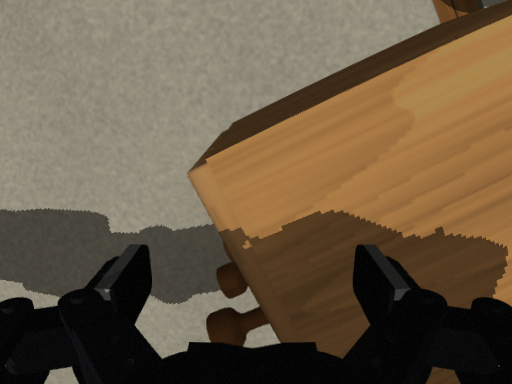

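The wrist camera shows the gripper starting above a wooden drawer block, whose corner is at (190,172). I'll raise the tool first, then go to a hover over the nose.

```bash
cat >> h.py <<'E'
def goto(P,yaw):
    p,r=tool(); M=r.as_matrix()
    T=np.c_[[np.cos(yaw),np.sin(yaw),0],[np.sin(yaw),-np.cos(yaw),0],[0,0,-1]]
    print("shift",np.round(M.T@(np.array(P)-p),4),"rot",np.round(R.from_matrix(M.T@T).as_rotvec(),4))
E
python3 - <<'E'
from h import *
goto([.495,.285,.20],.33)
E
```

```text
shift [-0.3199 -0.2013  0.0309] rot [-5.0000e-04  1.7000e-03  2.3578e+00]
```

Careful with the scale: shifts go in shares of 40 cm and turns go in shares of pi/2 rad. That gives: -0.32 m / 0.4 = -0.8, -0.3 m / 0.4 = -0.75, 1.32 rad / 1.5708 = 0.8403.

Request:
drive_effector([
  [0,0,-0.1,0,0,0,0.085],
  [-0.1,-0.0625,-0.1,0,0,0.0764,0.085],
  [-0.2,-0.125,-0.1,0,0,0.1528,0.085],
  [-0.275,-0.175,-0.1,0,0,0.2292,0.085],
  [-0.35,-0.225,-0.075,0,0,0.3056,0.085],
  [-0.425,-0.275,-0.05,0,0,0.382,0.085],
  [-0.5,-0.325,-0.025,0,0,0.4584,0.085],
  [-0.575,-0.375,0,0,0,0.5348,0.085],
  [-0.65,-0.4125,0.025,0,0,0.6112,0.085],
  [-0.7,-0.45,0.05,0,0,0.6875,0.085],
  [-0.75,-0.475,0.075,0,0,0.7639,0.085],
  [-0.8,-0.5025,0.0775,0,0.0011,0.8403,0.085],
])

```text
refused: deltas: the value is not of type 'object' (schema: type "object"). Nothing was moved.
```

Nothing moved. I misread the format; it is an object with the rows under "plan". Resending.

Request:
drive_effector(deltas={"plan":[[0,0,-0.1,0,0,0,0.085],[-0.1,-0.0625,-0.1,0,0,0.0764,0.085],[-0.2,-0.125,-0.1,0,0,0.1528,0.085],[-0.275,-0.175,-0.1,0,0,0.2292,0.085],[-0.35,-0.225,-0.075,0,0,0.3056,0.085],[-0.425,-0.275,-0.05,0,0,0.382,0.085],[-0.5,-0.325,-0.025,0,0,0.4584,0.085],[-0.575,-0.375,0,0,0,0.5348,0.085],[-0.65,-0.4125,0.025,0,0,0.6112,0.085],[-0.7,-0.45,0.05,0,0,0.6875,0.085],[-0.75,-0.475,0.075,0,0,0.7639,0.085],[-0.8,-0.5025,0.0775,0,0.0011,0.8403,0.085]]})

```text
time: 1.15
tcp_pos: [0.4949, 0.2839, 0.1984]
tcp_rot: [-0.001, 0.777, 0.629, -0.001]
wrist_force: [-0.0, -1.0, 0.6]
grip_width: 0.085
grasp_force: 0.0
```

```bash
python3 - <<'E'
from h import *
goto([.495,.285,.20],.33)
E
```

```text
shift [ 0.0011 -0.0001 -0.0016] rot [-0.0022  0.0025  1.0315]
```

Scaled: 1.03 rad / 1.5708 = 0.6557.

Request:
drive_effector(deltas={"plan":[[0,0,0,0,0,0.0764,0.085],[0,0,0,0,0,0.1528,0.085],[0,0,0,0,0,0.2292,0.085],[0,0,0,0,0,0.3056,0.085],[0,0,0,0,0,0.382,0.085],[0,0,0,0,0,0.4584,0.085],[0,0,0,0,0,0.5348,0.085],[0,0,0,0,0,0.6112,0.085],[0,0,0,0,0,0.6557,0.085],[0,0,0,0,0,0.6557,0.085],[0,0,0,0,0,0.6557,0.085]]})

```text
time: 2.07
tcp_pos: [0.4952, 0.2858, 0.2001]
tcp_rot: [-0.001, 0.986, 0.169, -0.0]
wrist_force: [-0.1, 0.2, 0.2]
grip_width: 0.085
grasp_force: 0.0
```

```bash
python3 - <<'E'
from h import *
p,r=tool();print(p,r.as_matrix()[:,0])
c,im=shot("wrist","w1"); np.savez("w1.npz",K=c[0],d=c[1],R=c[2],t=c[3])
E
```

```text
[0.4951564  0.28581441 0.20009164] [ 9.42611052e-01  3.33892244e-01 -6.11234490e-04]
```

View pics/w1.png

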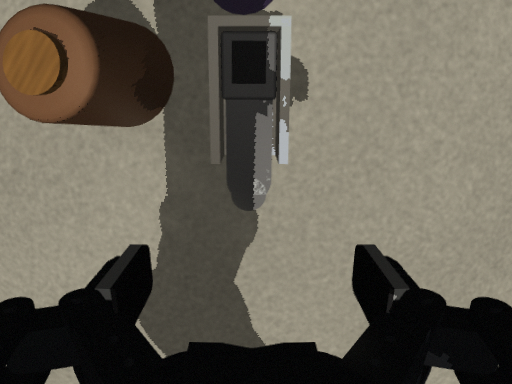

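The wrist view shows the counter almost parallel to the tool x axis. The spine runs u=227 to 272, the shoulder is at v=99, the nose tip is at (249,210), and the rack's outer edges are at u=209 and 290, with the open end at v=163.

```bash
cat >m.py <<'E'
from h import *
z=np.load("w1.npz"); c=(z["K"],z["d"],z["R"],z["t"])
a=onz(c,[[227,110],[272,110],[227,180],[272,180],[249,210]],.04)
print(a); s=(a[0]+a[1])/2;n=(a[2]+a[3])/2;print("w",np.linalg.norm(a[0]-a[1]),np.linalg.norm(a[2]-a[3]))
d=n-s;print("yaw",np.arctan2(d[1],d[0]))
hd=onz(c,[[249,99]],.046)[0]; print("shoulder",hd, "tip-sh",np.linalg.norm((a[4]-hd)[:2]))
rk=onz(c,[[209,163],[289.5,163],[208.5,16],[291,16]],.052); o=(rk[0]+rk[1])/2; h=(rk[2]+rk[3])/2; d=o-h
print("rack yaw",np.arctan2(d[1],d[0]),np.linalg.norm(d),"end",o)
ax=d/np.linalg.norm(d); sh=(o-.052*ax+h+.067*ax)/2; print("sh rack",sh,"nose",sh+.071*ax, "tip-29", a[4]-.029*ax)
E
python3 m.py
```

```text
[[0.54046415 0.32502674 0.04      ]
 [0.55341219 0.28849118 0.04      ]
 [0.48157304 0.3052786  0.04      ]
 [0.49519639 0.26691581 0.04      ]
 [0.4612548  0.27701582 0.04      ]]
w 0.03876208502801632 0.040709945078675994
yaw -2.8023634143561216
shoulder [0.55558931 0.31020034 0.046     ] tip-sh 0.10000106131621325
rack yaw -2.8055975312737895 0.11838124799616107 end [0.50528061 0.29219192 0.052     ]
sh rack [0.55408084 0.30923477 0.052     ] nose [0.48705097 0.28582545 0.052     ] tip-29 [0.4886332  0.28657738 0.04      ]
```

```bash
python3 - <<'E'
from h import *
goto([.4878,.2861,.013],.337)
E
```

```text
shift [-0.0068 -0.0025  0.1872] rot [-0.0015  0.0005  0.0034]
```

Scaled: 0.1872 m / 0.4 = 0.468, 0.182 m / 0.4 = 0.455, 0.0034 rad / 1.5708 = 0.0022.

Request:
drive_effector(deltas={"plan":[[-0.017,-0.0063,0.075,-0.001,0.0003,0.0022,0.085],[-0.017,-0.0063,0.1625,-0.001,0.0003,0.0022,0.085],[-0.017,-0.0063,0.25,-0.001,0.0003,0.0022,0.085],[-0.017,-0.0063,0.325,-0.001,0.0003,0.0022,0.085],[-0.017,-0.0063,0.3875,-0.001,0.0003,0.0022,0.085],[-0.017,-0.0063,0.43,-0.001,0.0003,0.0022,0.085],[-0.017,-0.0063,0.455,-0.001,0.0003,0.0022,0.085],[-0.017,-0.0063,0.468,-0.001,0.0003,0.0022,0.085],[-0.017,-0.0063,0.468,-0.001,0.0003,0.0022,0.085],[-0.017,-0.0063,0.468,-0.001,0.0003,0.0022,0.085]]})

```text
time: 2.95
tcp_pos: [0.4887, 0.2864, 0.0139]
tcp_rot: [-0.0, 0.986, 0.167, 0.001]
wrist_force: [0.5, -0.1, 0.8]
grip_width: 0.0851
grasp_force: 0.0
```

```bash
python3 - <<'E'
from h import *
goto([.4878,.2861,.013],.337)
shot("wrist","w2")
E
```

```text
shift [-0.0009 -0.      0.0009] rot [-0.0005 -0.0014 -0.0023]
```

View pics/w2.png

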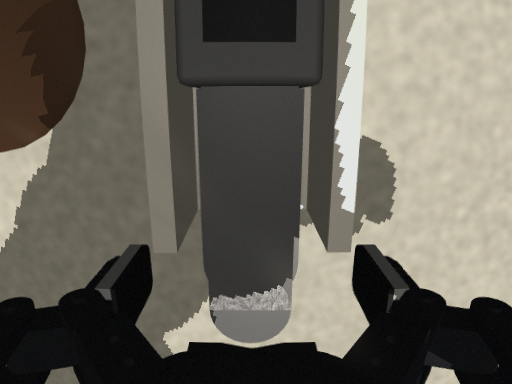

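The nose is centred between the pads: nose at u≈250, finger midpoint at about 252. Next I'll close on it.

Request:
drive_effector(deltas={"plan":[[0,0,0,0,0,0,0.06],[0,0,0,0,0,0,0.045],[0,0,0,0,0,0,0.035],[0,0,0,0,0,0,0.03],[0,0,0,0,0,0,0.028],[0,0,0,0,0,0,0.028],[0,0,0,0,0,0,0.028],[0,0,0,0,0,0,0.028]]})

```text
time: 3.67
tcp_pos: [0.4881, 0.2864, 0.0137]
tcp_rot: [-0.0, 0.986, 0.167, 0.0]
wrist_force: [-1.2, -0.2, 5.0]
grip_width: 0.031
grasp_force: 59.6
```

Scaled: -0.095 m / 0.4 = -0.2375, -0.09 m / 0.4 = -0.225.

Request:
drive_effector(deltas={"plan":[[0,0,-0.0125,0,0,0,0.028],[0,0,-0.0375,0,0,0,0.028],[0,0,-0.0675,0,0,0,0.028],[0,0,-0.1,0,0,0,0.028],[0,0,-0.1325,0,0,0,0.028],[0,0,-0.165,0,0,0,0.028],[0,0,-0.2,0,0,0,0.028],[0,0,-0.225,0,0,0,0.028],[0,0,-0.2375,0,0,0,0.028],[0,0,-0.2375,0,0,0,0.028]]})

```text
time: 4.5
tcp_pos: [0.4887, 0.2866, 0.1097]
tcp_rot: [-0.001, 0.986, 0.166, 0.001]
wrist_force: [0.3, -0.1, -2.6]
grip_width: 0.0308
grasp_force: 59.5
```

```bash
python3 - <<'E'
from h import *
p,r=tool();print(p,bot.get_state()["torque"])
# lay: counter yaw -1.655, shoulder at mouth line 165 mm back; tool yaw = -1.655+pi
yw=-1.655; u=np.array([np.cos(yw),np.sin(yw)]); sh=np.array([.5255,-.074])-.175*u; g=sh+.071*u; print(sh,g)
goto([g[0],g[1],.10],yw+np.pi)
shot("wrist","w3"); shot("scene","s3")
a=cv2.imread("pics/w3.png"); b=cv2.imread("pics/s3.png")[80:272,200:456]; b=cv2.resize(b,None,fx=1.5,fy=1.5)
a=cv2.resize(a,(384,288)); cv2.imwrite("pics/m3.png",np.hstack([a,b]))
E
```

```text
[0.48868491 0.28662043 0.10965538] [-0.04555755  0.15189594 -0.01737257]
[0.54021824 0.10037997] [0.53424684 0.02963152]
shift [-0.0413  0.2577  0.0093] rot [ 6.0000e-04 -3.0000e-03 -1.1522e+00]
```

View pics/m3.png

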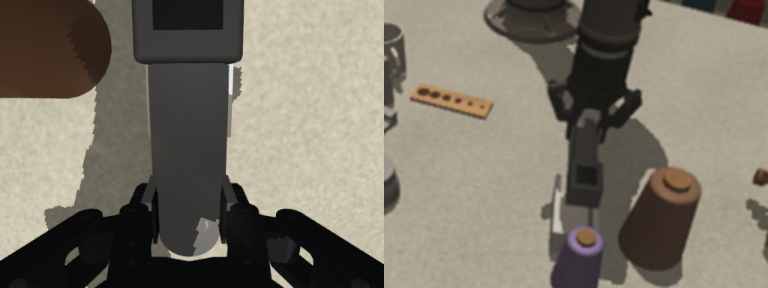

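The counter hangs level by its nose, clear of the rack, with the shoulder at the same image place as before. Next I'll carry it away from the cones and turn it to the track direction.

Scaled: 0.2577 m / 0.4 = 0.6443, -0.0413 m / 0.4 = -0.1033, -1.09 rad / 1.5708 = -0.6939.

Request:
drive_effector(deltas={"plan":[[-0.01,0.0375,-0.025,0,0,0,0.028],[-0.02,0.1,-0.05,0,0,0,0.028],[-0.035,0.175,-0.05,0,0,-0.0637,0.028],[-0.05,0.25,-0.05,0,0,-0.1337,0.028],[-0.0625,0.325,-0.05,0,0,-0.2037,0.028],[-0.0725,0.4,-0.05,0,0,-0.2737,0.028],[-0.08,0.475,-0.025,0,0,-0.3438,0.028],[-0.0875,0.5375,0,0,0,-0.4138,0.028],[-0.095,0.5875,0.025,0,0,-0.4838,0.028],[-0.1,0.62,0.05,0,0,-0.5539,0.028],[-0.1033,0.6375,0.075,0,0,-0.6239,0.028],[-0.1033,0.6443,0.1,0,-0.0019,-0.6939,0.028]]})

```text
time: 5.6
tcp_pos: [0.533, 0.0257, 0.0674]
tcp_rot: [0.001, 0.756, 0.654, -0.002]
wrist_force: [0.4, -0.2, -2.0]
grip_width: 0.0307
grasp_force: 59.6
```

Request:
drive_effector(deltas={"plan":[[0,0,0.025,0,0,-0.0382,0.028],[0,0,0.025,0,0,-0.0395,0.028],[0,0,0.025,0,0,-0.0395,0.028]]})

```text
time: 5.85
tcp_pos: [0.5327, 0.0281, 0.0576]
tcp_rot: [-0.0, 0.737, 0.676, -0.002]
wrist_force: [-0.2, -0.6, -2.0]
grip_width: 0.0312
grasp_force: 59.7
```

```bash
python3 - <<'E'
from h import *
yw=-1.655; g=[.5342,.0296]
goto([*g,.0105],yw+np.pi)
# winder view
shot("wrist","w4")
E
```

```text
shift [0.0018 0.0015 0.0471] rot [-0.0032  0.0029 -0.0031]
```

Scaled: 0.0495 m / 0.4 = 0.1238, 0.049 m / 0.4 = 0.1225, -0.003 rad / 1.5708 = -0.0019.

Request:
drive_effector(deltas={"plan":[[0,0,0.0375,-0.0019,0.0019,0,0.028],[0,0,0.075,-0.0019,0.0019,0,0.028],[0,0,0.1,-0.0019,0.0019,0,0.028],[0,0,0.115,-0.0019,0.0019,0,0.028],[0,0,0.12,-0.0019,0.0019,0,0.028],[0,0,0.1225,-0.0019,0.0019,0,0.028],[0,0,0.1238,-0.0019,0.0019,0,0.028],[0,0,0.1238,-0.0019,0.0019,0,0.028]]})

```text
time: 6.57
tcp_pos: [0.5339, 0.0291, 0.0091]
tcp_rot: [0.001, 0.736, 0.677, 0.001]
wrist_force: [0.2, 0.1, -2.7]
grip_width: 0.031
grasp_force: 59.7
```

Scaled: 0.0013 m / 0.4 = 0.0033, 0.001 m / 0.4 = 0.0025.

Request:
drive_effector(deltas={"plan":[[0,0,0.0013,0,0,0,0.028],[0,0,0.0025,0,0,0,0.028],[0,0,0.0033,0,0,0,0.028],[0,0,0.0033,0,0,0,0.028]]})

```text
time: 6.9
tcp_pos: [0.5338, 0.0291, 0.0077]
tcp_rot: [0.0, 0.736, 0.677, 0.001]
wrist_force: [-0.2, -0.8, 1.9]
grip_width: 0.0313
grasp_force: 60.3
```

It is touching the table lightly. I'll release it and rise.

Request:
drive_effector(deltas={"plan":[[0,0,0,0,0,0,0.04],[0,0,0,0,0,0,0.06],[0,0,0,0,0,0,0.085],[0,0,0,0,0,0,0.085],[0,0,0,0,0,0,0.085],[0,0,0,0,0,0,0.085]]})

```text
time: 7.4
tcp_pos: [0.5335, 0.029, 0.0072]
tcp_rot: [0.0, 0.736, 0.677, 0.001]
wrist_force: [-0.3, -0.6, 0.1]
grip_width: 0.0853
grasp_force: 0.0
```

Request:
drive_effector(deltas={"plan":[[0,0,-0.075,0,0,0,0.085],[0,0,-0.175,0,0,0,0.085],[0,0,-0.275,0,0,0,0.085],[0.075,0,-0.35,0,0,0,0.085],[0.075,0,-0.4,0,0,0,0.085],[0.075,0,-0.425,0,0,0,0.085],[0.075,0,-0.425,0,0,0,0.085],[0.075,0,-0.425,0,0,0,0.085]]})

```text
time: 8.07
tcp_pos: [0.5352, 0.0579, 0.1766]
tcp_rot: [0.0, 0.737, 0.676, 0.001]
wrist_force: [0.4, -1.0, -0.6]
grip_width: 0.085
grasp_force: 0.0
```

```bash
python3 - <<'E'
from h import *
p,r=tool();print(p,r.as_matrix()[:,0])
c,im=shot("wrist","w5"); np.savez("w5.npz",K=c[0],d=c[1],R=c[2],t=c[3])
c,t=shot("top","t5")
b=cv2.resize(t[170:250,240:370],None,fx=3.5,fy=3.5,interpolation=cv2.INTER_CUBIC)
out=np.zeros((560+100,512,3),np.uint8)
a=cv2.resize(im,(400,300)); q=cv2.resize(b,(400,246)); cv2.imwrite("pics/m5.png",np.vstack([a,q])); 
E
```

```text
[0.53524115 0.05792504 0.17664241] [8.52384942e-02 9.96360492e-01 4.11965981e-04]
```

View pics/w5.png

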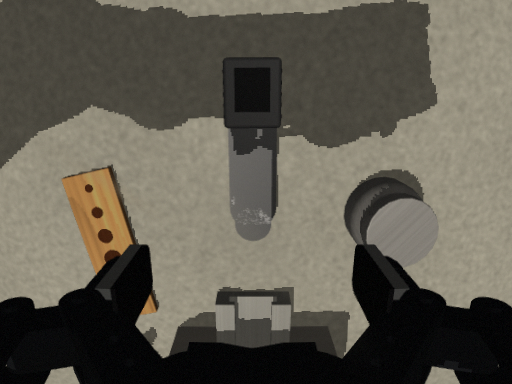

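The wrist view shows the counter lying upright: head at u 223–281, v 58–128, nose tip at (253,240). The track mouth is below it, with lips at u 216–236 and 271–291 and the front edge at v≈303. The tin is to the right. Next I'll measure the edges numerically.

```bash
python3 - <<'E'
from h import *
g=cv2.cvtColor(cv2.imread("pics/w5.png"),cv2.COLOR_BGR2GRAY).astype(int)
for v in (296,300,304,308,314,320,326): print(v,"L",g[v,208:244],"R",g[v,264:298])
for u in (226,254,281): print(u,"v284..",g[284:312,u])
for v in (66,90,115): print("head",v,g[v,218:228],g[v,275:288])
for v in (140,170,200): print("spine",v,g[v,224:236],g[v,266:284])
print("shoulder",g[118:134,228],g[118:134,245],"tip",g[228:248,253])
E
```

```text
296 L [152 149 147 145 145 144 145 142 117  36  35  37  37  35  36  35  37  37
  37  36  36  45  51  51  51  52  52  51  49  72  88  84  81  81  81  80] R [ 83  83  83  83  84  84  84  84  87  58  54  56  52  43  41  40  43  42
  44  45  47  45  43  45  46  60  75  77  80  91 147 146 147 145]
300 L [142 143 142 145 145 147 146 134  49  37  37  37  38  37  35  34  37  37
  36  35  38  57  68  68  71  70  69  68  68 113 146 143 139 140 141 140] R [139 140 141 140 138 141 139 137 139  80  69  69  62  44  42  40  43  42
  42  42  41  43  42  42  42  49  61  79  77  92 144 143 143 145]
304 L [142 140 139 140 142 144 139 100  70  71  72  71  70  70  69  69  67  66
  68  67  64  67  66  67  66  59  53  64  67  68 109 140 137 139 139 142] R [139 140 141 140 139 138 139 104  69  66  68  69  66  70  68  68  68  68
  69  71  69  68  73  70  71  74  71  71  75  95 146 147 146 145]
308 L [144 145 147 145 143 144 148 145 141 145 146 142 144 146 143 141 141 141
 141 139 139 140 141 141 141 136 105  65  66  69 111 141 138 138 139 139] R [139 139 139 138 140 136 137  97 137 141 141 142 139 142 142 13
[... 1493 characters left out ...]
 72]
head 115 [71 71 69 69 68 48 26 31 37 43] [46 46 43 41 36 26 37 66 72 73 73 74 72]
spine 140 [154 148 142 140 119 104 104 104 105  71  43  44] [ 43  43  45  43  45  45  44  45  43  42  48  68  70 133 148 148 148 149]
spine 170 [147 146 148 147 144 115 103 102 102 101 102 100] [ 96  93  95  94  96  77  50  42  40  42  66 124 142 142 145 146 146 146]
spine 200 [136 137 136 135 136 127 109 130 142 134 118 104] [ 92  91  91  91  89  67  44  40  39  40  60  68 121 139 141 141 140 141]
shoulder [ 42  42  44  42  44  41  42  40  33  30  83 116 117 117 115 116] [41 41 44 42 43 45 42 36 35 27 37 44 45 46 45 45] tip [ 95  94  95  94  94  95  96  97  95  95  95  94 102 129 142 142 142 141
 142 140]
```

```bash
python3 - <<'E'
from h import *
z=np.load("w5.npz"); c=(z["K"],z["d"],z["R"],z["t"])
l=onz(c,[[215.4,316],[234.4,316],[271.2,316],[290.2,316]],.025);print("lips",l)
f=onz(c,[[226,304.7],[281,304.7]],.025); e=f[1]-f[0]; print("front",f,"yaw from front",np.arctan2(-e[0],e[1])); 
for E in ([215.4,326],[215.0,312]),([234.5,326],[234.4,308]),([271.3,326],[271.2,308]),([289.6,324],[290.5,309]):
    q=onz(c,E,.025);d=q[0]-q[1];print("edge yaw",np.arctan2(d[1],d[0]))
h=onz(c,[[222.8,66],[281.5,66],[223,115],[281.2,115],[252,127.5],[253.2,240.5]],[.04]*5+[.034]);print("head",h)
a=(h[0]+h[1])/2;b=(h[2]+h[3])/2;d=h[5]-(a+b)/2;print("counter yaw",np.arctan2(d[1],d[0]),np.linalg.norm(h[0]-h[1]),np.linalg.norm(h[5]-h[4]))
p,r=tool();print("tool yaw-pi",np.arctan2(*r.as_matrix()[1::-1,0])-np.pi)
E
```

```text
lips [[ 0.4864708  -0.0822046   0.025     ]
 [ 0.50548799 -0.08368383  0.025     ]
 [ 0.54222304 -0.08683013  0.025     ]
 [ 0.56122467 -0.08860729  0.025     ]]
front [[ 0.4985502  -0.06981019  0.025     ]
 [ 0.55276412 -0.0744604   0.025     ]] yaw from front -1.6563620017151028
edge yaw -1.6682137437807256
edge yaw -1.6682338384043482
edge yaw -1.6317530246001872
edge yaw -1.668268275699976
head [[0.5203397  0.1505331  0.04      ]
 [0.56569844 0.1466793  0.04      ]
 [0.51666538 0.11302649 0.04      ]
 [0.56291831 0.10909239 0.04      ]
 [0.53886792 0.10114169 0.04      ]
 [0.53142608 0.00075196 0.034     ]]
counter yaw -1.6479539269366414 0.04552215863980525 0.1008438338213672
tool yaw-pi -1.6564792085287587
```

```bash
python3 - <<'E'
from h import *
goto([.5411,.1290,.006],1.490)
E
```

```text
shift [0.0717 0.0008 0.1694] rot [-0.0014  0.0006 -0.0049]
```

Scaled: 0.1694 m / 0.4 = 0.4235, 0.167 m / 0.4 = 0.4175, -0.0049 rad / 1.5708 = -0.0031.

Request:
drive_effector(deltas={"plan":[[0.075,0,0,0,0,0,0.085],[0.15,0,0.025,0,0,0,0.085],[0.1793,0.002,0.075,-0.0009,0,-0.0031,0.085],[0.1793,0.002,0.15,-0.0009,0,-0.0031,0.085],[0.1793,0.002,0.225,-0.0009,0,-0.0031,0.085],[0.1793,0.002,0.3,-0.0009,0,-0.0031,0.085],[0.1793,0.002,0.3625,-0.0009,0,-0.0031,0.085],[0.1793,0.002,0.4,-0.0009,0,-0.0031,0.085],[0.1793,0.002,0.4175,-0.0009,0,-0.0031,0.085],[0.1793,0.002,0.4235,-0.0009,0,-0.0031,0.085],[0.1793,0.002,0.4235,-0.0009,0,-0.0031,0.085]]})

```text
time: 9.08
tcp_pos: [0.5423, 0.1296, 0.0071]
tcp_rot: [0.001, 0.735, 0.678, 0.0]
wrist_force: [-0.0, -0.2, -0.9]
grip_width: 0.0845
grasp_force: 0.0
```

```bash
python3 - <<'E'
from h import *
goto([.5411,.1290,.006],1.490)
E
```

```text
shift [-0.0007 -0.0012  0.0011] rot [0.0014 0.0002 0.0006]
```

Scaled: -0.001 m / 0.4 = -0.0025.

Request:
drive_effector(deltas={"plan":[[0,-0.0025,0,0,0,0,0.07],[0,-0.0025,0,0,0,0,0.058],[0,-0.0025,0,0,0,0,0.05],[0,-0.0025,0,0,0,0,0.046],[0,-0.0025,0,0,0,0,0.043],[0,-0.0025,0,0,0,0,0.042],[0,-0.0025,0,0,0,0,0.042],[0,-0.0025,0,0,0,0,0.042],[0,-0.0025,0,0,0,0,0.042]]})

```text
time: 9.83
tcp_pos: [0.5422, 0.1306, 0.009]
tcp_rot: [0.001, 0.735, 0.678, 0.002]
wrist_force: [-1.9, 0.2, 7.3]
grip_width: 0.045
grasp_force: 61.4
```

Request:
drive_effector(deltas={"plan":[[0,0,-0.01,0,0,0,0.042],[0,0,-0.0225,0,0,0,0.042],[0,0,-0.0288,0,0,0,0.042],[0,0,-0.0288,0,0,0,0.042],[0,0,-0.0288,0,0,0,0.042]]})

```text
time: 10.25
tcp_pos: [0.5419, 0.1304, 0.0197]
tcp_rot: [0.001, 0.735, 0.678, 0.002]
wrist_force: [-0.1, 0.4, -2.8]
grip_width: 0.0449
grasp_force: 61.5
```

```bash
python3 - <<'E'
from h import *
p,r=tool();print(p,np.arctan2(*r.as_matrix()[1::-1,0])-np.pi,bot.get_state()["torque"])
c,im=shot("wrist","w6"); np.savez("w6.npz",K=c[0],d=c[1],R=c[2],t=c[3])
E
```

```text
[0.54192437 0.130445   0.01969702] -1.6502146139137792 [-0.00185758 -0.0501185  -0.01562911]
```

View pics/w6.png

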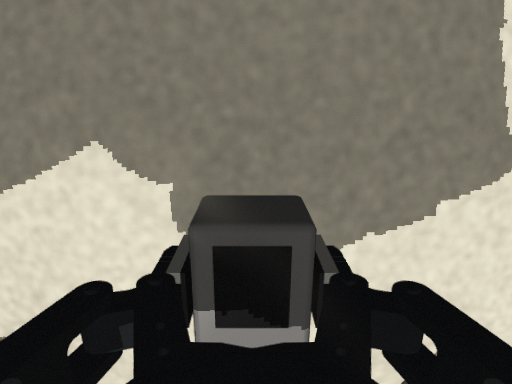

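The counter is held by its head with the display up, between u≈190 and 313, square in the fingers. I'll go to just outside the mouth.

```bash
python3 - <<'E'
from h import *
goto([.5378,.0670,.0205],1.4846)
E
```

```text
shift [-0.0635  0.0011 -0.0011] rot [ 0.0031 -0.0009  0.0068]
```

Scaled: -0.0635 m / 0.4 = -0.1588, -0.061 m / 0.4 = -0.1525, 0.007 rad / 1.5708 = 0.0045.

Request:
drive_effector(deltas={"plan":[[-0.025,0.0013,-0.0025,0.0019,-0.0006,0.0045,0.042],[-0.0625,0.0025,-0.0025,0.0019,-0.0006,0.0045,0.042],[-0.1,0.0025,-0.0025,0.0019,-0.0006,0.0045,0.042],[-0.1325,0.0025,-0.0025,0.0019,-0.0006,0.0045,0.042],[-0.1525,0.0025,-0.0025,0.0019,-0.0006,0.0045,0.042],[-0.1588,0.0025,-0.0025,0.0019,-0.0006,0.0045,0.042],[-0.1588,0.0025,-0.0025,0.0019,-0.0006,0.0045,0.042]]})

```text
time: 10.88
tcp_pos: [0.5377, 0.066, 0.0204]
tcp_rot: [0.0, 0.738, 0.675, -0.0]
wrist_force: [-0.2, 0.7, -2.2]
grip_width: 0.045
grasp_force: 61.5
```

```bash
python3 - <<'E'
from h import *
goto([.5378,.0670,.0205],1.4846)
_,t=shot("top","t7");_,s=shot("scene","s7")
a=cv2.resize(t[180:240,290:370],(400,300),interpolation=cv2.INTER_CUBIC)
b=cv2.resize(s[125:205,140:247],(400,300),interpolation=cv2.INTER_CUBIC)
cv2.imwrite("pics/m7.png",np.hstack([a,b]))
E
```

```text
shift [ 0.001   0.     -0.0001] rot [-0.0002  0.0003 -0.002 ]
```

View pics/m7.png

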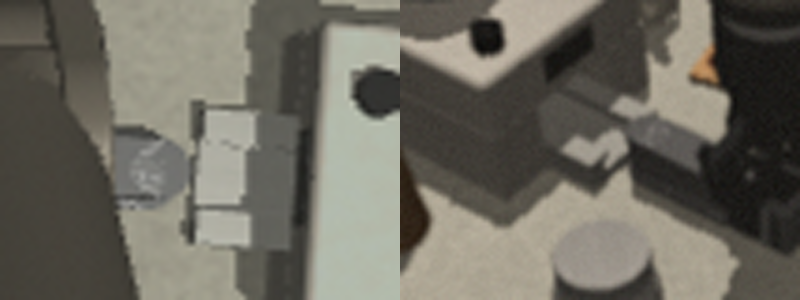

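The left crop shows the nose centre at row 168, against the gap centre at row 175. That matches the expected value after allowing for track slope and parallax. I'll insert in steps, watching the force.

Scaled: -0.034 m / 0.4 = -0.085, -0.028 m / 0.4 = -0.07, -0.002 rad / 1.5708 = -0.0013.

Request:
drive_effector(deltas={"plan":[[-0.01,0,0,0,0,-0.0013,0.042],[-0.025,0,0,0,0,-0.0013,0.042],[-0.04,0,0,0,0,-0.0013,0.042],[-0.055,0,0,0,0,-0.0013,0.042],[-0.07,0,0,0,0,-0.0013,0.042],[-0.085,0,0,0,0,-0.0013,0.042],[-0.085,0,0,0,0,-0.0013,0.042]]})

```text
time: 11.57
tcp_pos: [0.5346, 0.031, 0.0204]
tcp_rot: [0.0, 0.737, 0.676, -0.0]
wrist_force: [0.5, -0.7, -1.8]
grip_width: 0.0448
grasp_force: 61.5
```

```bash
python3 - <<'E'
from h import *
print(bot.get_state()["torque"]); goto([.5285,-.0426,.0205],1.4846)
E
```

```text
[0.07416925 0.01497107 0.00355471]
shift [-0.0739  0.0003  0.    ] rot [-0.0001  0.001  -0.0007]
```

Scaled: -0.041 m / 0.4 = -0.1025, -0.034 m / 0.4 = -0.085.

Request:
drive_effector(deltas={"plan":[[-0.015,0,0,0,0,0,0.042],[-0.0325,0,0,0,0,0,0.042],[-0.05,0,0,0,0,0,0.042],[-0.0675,0,0,0,0,0,0.042],[-0.085,0,0,0,0,0,0.042],[-0.1025,0,0,0,0,0,0.042],[-0.1025,0,0,0,0,0,0.042]]})

```text
time: 12.15
tcp_pos: [0.5311, -0.01, 0.0205]
tcp_rot: [0.0, 0.737, 0.676, -0.0]
wrist_force: [0.0, 0.1, -3.0]
grip_width: 0.0453
grasp_force: 61.5
```

```bash
python3 - <<'E'
from h import *
print(bot.get_state()["torque"]); goto([.5285,-.0426,.0205],1.4846)
E
```

```text
[ 0.08117153 -0.00456678 -0.00447668]
shift [-0.0327  0.0003 -0.    ] rot [-0.0001  0.0011 -0.0008]
```

Scaled: -0.028 m / 0.4 = -0.07, -0.026 m / 0.4 = -0.065.

Request:
drive_effector(deltas={"plan":[[-0.0125,0,0,0,0,0,0.042],[-0.0275,0,0,0,0,0,0.042],[-0.0425,0,0,0,0,0,0.042],[-0.055,0,0,0,0,0,0.042],[-0.065,0,0,0,0,0,0.042],[-0.07,0,0,0,0,0,0.042],[-0.07,0,0,0,0,0,0.042]]})

```text
time: 12.73
tcp_pos: [0.5289, -0.0363, 0.0204]
tcp_rot: [0.0, 0.737, 0.676, -0.0]
wrist_force: [-0.3, 1.0, -2.8]
grip_width: 0.0453
grasp_force: 61.5
```

```bash
python3 - <<'E'
from h import *
print(bot.get_state()["torque"]); goto([.5285,-.0426,.0205],1.4846)
E
```

```text
[ 0.10762301 -0.01627639 -0.00863922]
shift [-0.0063  0.0001 -0.0001] rot [0.     0.0003 0.0007]
```

Now I'll creep to contact, 1 mm per row, in short steps. I'll also lower it slightly towards the track floor.

Scaled: -0.005 m / 0.4 = -0.0125, -0.004 m / 0.4 = -0.01.

Request:
drive_effector(deltas={"plan":[[-0.0025,0,0.0008,0,0,0,0.042],[-0.005,0,0.0013,0,0,0,0.042],[-0.0075,0,0.0018,0,0,0,0.042],[-0.01,0,0.0018,0,0,0,0.042],[-0.0125,0,0.0018,0,0,0,0.042],[-0.0125,0,0.0018,0,0,0,0.042]]})

```text
time: 13.23
tcp_pos: [0.5285, -0.0409, 0.0197]
tcp_rot: [0.0, 0.736, 0.677, -0.0]
wrist_force: [0.4, -0.5, -1.7]
grip_width: 0.045
grasp_force: 61.5
```

Scaled: -0.0014 m / 0.4 = -0.0035, -0.0007 m / 0.4 = -0.0018.

Request:
drive_effector(deltas={"plan":[[-0.0018,0,0,0,0,0,0.042],[-0.0035,0,0,0,0,0,0.042],[-0.0035,0,0,0,0,0,0.042]]})

```text
time: 13.48
tcp_pos: [0.5285, -0.0415, 0.0197]
tcp_rot: [-0.0, 0.736, 0.677, 0.0]
wrist_force: [0.2, 2.3, -2.5]
grip_width: 0.0453
grasp_force: 61.5
```

Scaled: -0.001 m / 0.4 = -0.0025, -0.0005 m / 0.4 = -0.0013.

Request:
drive_effector(deltas={"plan":[[-0.0013,0,0,0,0,0,0.042],[-0.0025,0,0,0,0,0,0.042],[-0.0025,0,0,0,0,0,0.042]]})

```text
time: 13.73
tcp_pos: [0.5285, -0.0415, 0.0198]
tcp_rot: [-0.001, 0.736, 0.677, 0.0]
wrist_force: [-0.4, 5.4, -1.4]
grip_width: 0.0451
grasp_force: 61.5
```

The shoulder is on the lips with a contact force of about 5 N. I'll set it down on the track floor and release.

Careful with the scale: shifts go in shares of 40 cm and turns go in shares of pi/2 rad. That gives: 0.0008 m / 0.4 = 0.002, 0.0004 m / 0.4 = 0.001.

Request:
drive_effector(deltas={"plan":[[0,0,0.001,0,0,0,0.042],[0,0,0.002,0,0,0,0.042],[0,0,0.002,0,0,0,0.042]]})

```text
time: 13.98
tcp_pos: [0.5287, -0.0415, 0.0191]
tcp_rot: [-0.0, 0.736, 0.677, 0.001]
wrist_force: [0.3, 5.6, 1.3]
grip_width: 0.0453
grasp_force: 61.8
```

Request:
drive_effector(deltas={"plan":[[0,0,0,0,0,0,0.05],[0,0,0,0,0,0,0.06],[0,0,0,0,0,0,0.07],[0,0,0,0,0,0,0.085],[0,0,0,0,0,0,0.085],[0,0,0,0,0,0,0.085]]})

```text
time: 14.48
tcp_pos: [0.5284, -0.0433, 0.0189]
tcp_rot: [0.0, 0.736, 0.676, -0.0]
wrist_force: [-0.4, 0.9, 0.3]
grip_width: 0.0851
grasp_force: 0.0
```

Request:
drive_effector(deltas={"plan":[[0,0,-0.025,0,0,0,0.085],[0,0,-0.075,0,0,0,0.085],[0,0,-0.15,0,0,0,0.085],[0.05,0,-0.225,0,0,0,0.085],[0.125,0,-0.3,0,0,0,0.085],[0.2,0,-0.35,0,0,0,0.085],[0.25,0,-0.375,0,0,0,0.085],[0.25,0,-0.375,0,0,0,0.085],[0.25,0,-0.375,0,0,0,0.085]]})

```text
time: 15.23
tcp_pos: [0.5372, 0.058, 0.1702]
tcp_rot: [0.0, 0.735, 0.678, 0.001]
wrist_force: [-0.7, 0.1, -0.3]
grip_width: 0.0848
grasp_force: 0.0
```

```bash
python3 - <<'E'
from h import *
c,im=shot("wrist","w8"); np.savez("w8.npz",K=c[0],d=c[1],R=c[2],t=c[3])
_,t=shot("top","t8"); 
a=cv2.resize(im[150:384],(800,366))[:,150:650]; 
cv2.imwrite("pics/m8.png",cv2.resize(im[180:384,150:360],(600,583),interpolation=cv2.INTER_CUBIC))
d=cv2.absdiff(t,cv2.imread("pics/top0.png")).max(2); 
for n,(u,v) in dict(cone_a=(174,160),cone_b=(147,208),core=(372,162),tin=(302,167)).items(): print(n,np.median(d[v-8:v+9,u-8:u+9]),d[v-8:v+9,u-8:u+9].mean())
E
```

```text
cone_a 11.0 10.356401384083044
cone_b 9.0 9.044982698961938
core 5.0 5.820069204152249
tin 12.0 43.44290657439446
```

View pics/m8.png

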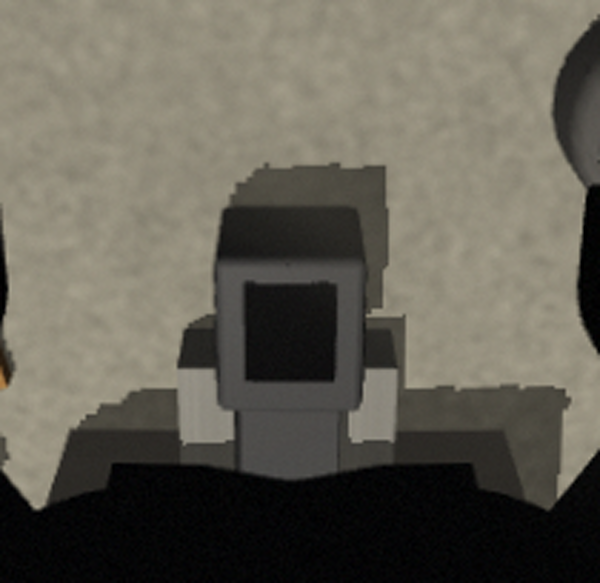

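The view shows the counter in the track, head upright outside. The shoulder edge is at crop row ≈408 and the lips' front edge at ≈366, which need converting at their own heights.

```bash
python3 - <<'E'
from h import *
z=np.load("w8.npz"); c=(z["K"],z["d"],z["R"],z["t"])
g=cv2.cvtColor(cv2.imread("pics/w8.png"),cv2.COLOR_BGR2GRAY).astype(int)
print("lipL",g[296:318,219],"shoulder",g[314:330,245],"back",g[262:278,250])
f=lambda u,v:[150+u*.35,180+v*.35]
a=onz(c,[f(288,408)],.05)[0];b=onz(c,[f(200,366),f(380,366)],.025);print(a,b,b.mean(0), "back", onz(c,[f(290,258)],.05)[0])
def tin(n,cc):
    im=cv2.imread(n);return im
for k in("w5","w8"):
    z=np.load(k+".npz"); c=(z["K"],z["d"],z["R"],z["t"]); print(proj(c,[.655,0,.06]))
E
```

```text
lipL [ 36  38  37  37  38  37  36  36  34  36  38  36  54 127 140 142 142 142
 142 143 141 141] shoulder [73 76 77 78 77 77 75 75 75 69 75 76 77 76 79 76] back [32 31 31 32 31 30 29 32 43 57 54 72 82 86 84 83]
[ 0.52577868 -0.06973082  0.05      ] [[ 0.49578959 -0.06888135  0.025     ]
 [ 0.55678788 -0.07389271  0.025     ]] [ 0.52628873 -0.07138703  0.025     ] back [ 0.53074775 -0.01666196  0.05      ]
[[400.90519575 241.25867061]]
[[401.33318086 245.28567391]]
```

Both head edges put the shoulder at the mouth to within calibration error, and the push stopped dead at the predicted home. The tin's left edge is where it was before. Handing in.

```bash
python3 -c "
from rig import bot
print(bot.finish_job())"
```

```text
the job is handed in; nothing more can be done
None
```

I lifted the counter out by its nose, laid it upright on the bare table, took it again by the head and slid it home in the winder's track; I handed the job in at about 15 s. The shoulder reads within about 2 mm of the mouth by camera, the last push was about 5.6 N, and the grip read up to 61.8 N at the rig's fixed half-force setting, just over your 60 N.

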